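# Arm the drying station and hang the brackets level

## Robot

A 7-joint arm with a two-finger parallel gripper is mounted at the origin on the work surface. World frame = base frame: x ahead of the robot, y to its left, z up, the work surface at z = 0. Lengths are in m, angles in rad, forces in N, time in s.
With the tool pointing down it reaches from about 0.425 to 0.95 m from the base axis. Payload 4.7 kg.
Tool frame: the origin (TCP) lies on the centre line of the jaws, within the pads' length; the fingertips stand robot.nose_length ahead of it and the grasp point (between the pads) lies 8 mm behind it (robot.nose_length is the distance from the TCP to the fingertips, in m); z points along the fingers, y is the line along which they close (so a half turn about z gives the same grasp; the last joint's range is limited). The gripper opens to 85 mm and grips with 20 to 120 N. Pads are 22 mm wide; open, the fingers measure 114 mm over their backs; the gripper's body (76 mm by 85 mm) begins 54 mm behind the grasp point. The pads swing forward as they close: fully open they stand 13 mm farther back than shut.
Start: joints at [1.32, 0.469, -0.049, 1.532, 0.024, 1.141, -0.082], TCP at [0.149, -0.658, 0.242] pointing down, gripper open.
Joint ranges: [-2.59, 2.59], [-0.33, 1.99], [-1.39, 1.29], [0.1, 2.45], [-1.04, 4.18], [0.21, 1.99], [-2.66, 2.66]. Speed limits (rad/s): [2.57, 2.57, 3.14, 3.14, 3.14, 3.14, 3.14].

## Interface

Orientations are given as [roll, pitch, yaw] about the fixed x, y, z axes, in that order (R = Rz(yaw) Ry(pitch) Rx(roll)).
In Python, from plant import robot gives the robot as it stands. Calls block until the motion is done:
- robot.goto(position, orientation): joint-space move of the TCP to a pose.
- robot.move_straight(position, vel=0.15, attitude=None, contact_N=None): straight line of the TCP; attitude=None keeps the orientation; vel is the mean speed in m/s. With contact_N (N) it stops when the force on the tool has changed by that much, and returns True; else False.
- robot.move_joints(angles): joint-space move.
- robot.grip(opening, strength=None): opening from 0.0 (shut) to 1.0 (fully open); strength is the grip in N (None keeps the last); returns when the fingers have stopped.
- robot.sleep(seconds).
- robot.inverse_kinematics(position, orientation): joint angles nearest the present ones, or None.
- robot.sense(): the state.
- robot.grab_frame(name): name is "scene" or "top" or "wrist"; returns a dict with "image" (480x640x3 uint8, red, green, blue), "range_z" (480x640 float32, m along the optical axis (not along the pixel's ray), 0 where there is no reading), "fx", "fy", "cx", "cy" (pixels), "dist_coeffs" ([k1, k2, p1, p2, k3] as OpenCV has them; the pictures are not rectified), "R" (3x3) and "t" (3): a world point X has camera coordinates R X + t. Camera axes: x right, y down, z forward; pixel columns grow to the right and rows downward; lengths in m; the calibration is good to about 2 mm. A picture is of the moment at which its call begins.
A pose or a line that the arm cannot do raises robot.IKError and nothing moves.
- robot.close_job(): hands the job in; it is judged then, once.
The state is a dict: "t": time; "joint_pos": joint angles; "joint_velocities": joint speeds; "effort": joint torques, N m; "tcp_pos": TCP position; "tcp_rot": TCP orientation; "wrist_force": force on the tool from outside, world axes, zero at the start; "torque": the same for the moment, N m; "opening": opening from 0.0 (shut) to 1.0 (fully open); "gripper_force": force on a finger pad.
Only numpy, scipy, OpenCV 4.12 (cv2) and the standard library are available. Lean on these libraries where they do the work, as an engineer would, in place of code of your own. Each camera call takes 0.05 s, during which the arm holds its last target. There are 200 camera calls.

## Task

Before loading the drying station, prove its blower breaker while the brackets are all still standing on the table: press the test button so that the lever drops, then lift the lever fully back up and leave it there. Then hang every bracket on a peg of its own, by whichever of its four windows lets it hang level (foot down), and let go. Leave the wrench, the bottle and the cup alone.

Things in the scene. Friction and masses are not known exactly. Their poses are not given: they have to be found in the camera images.
- bracket_a: Aluminium bracket standing on its foot, in mm: origin mid-underside below the web, x along the web, z up. Web 6 thick (y), x -50..50, z 12..108, 131 g, solid but for four windows 16 wide at x -36, -12, 12, 36, z 48..72. Foot 50 wide (y), 12 thick, x -50..50, 162 g. On it a steel block 26 (x) by 50, 14 high, centred at x +37, 142 g. Its masses are scaled together. May be absent.
- bracket_b: Aluminium bracket standing on its foot, in mm: origin mid-underside below the web, x along the web, z up. Web 6 thick (y), x -50..50, z 12..108, 131 g, solid but for four windows 16 wide at x -36, -12, 12, 36, z 48..72. Foot 50 wide (y), 12 thick, x -50..85, 219 g. On it a steel block 26 (x) by 50, 24 high, centred at x +72, 243 g. Its masses are scaled together. May be absent.
- bracket_c: Aluminium bracket standing on its foot, in mm: origin mid-underside below the web, x along the web, z up. Web 6 thick (y), x -50..50, z 12..108, 131 g, solid but for four windows 16 wide at x -36, -12, 12, 36, z 48..72. Foot 50 wide (y), 12 thick, x -50..50, 162 g. On it two steel blocks 26 (x) by 50: 23.5 high, at x -37, 238 g; 5 high, at x +37, 51 g. Its masses are scaled together. May be absent.
- bracket_d: Aluminium bracket standing on its foot, in mm: origin mid-underside below the web, x along the web, z up. Web 6 thick (y), x -50..50, z 12..108, 131 g, solid but for four windows 16 wide at x -36, -12, 12, 36, z 48..72. Foot 50 wide (y), 12 thick, x -85..50, 219 g. On it an upright steel cylinder, 36 across, 37 high, at x -66, 292 g. Its masses are scaled together. May be absent.
- peg_1 (a point): Top of the peg of drying post 1, mid-length, 194 mm above the table. Level steel rod 8 mm thick, pointing along this frame's -x (to the robot). 27 mm towards -x it bends up; its tip ends 37 mm out, 8 mm above this point. The post (20 mm square, 198 mm high) has its axis 54 mm behind (+x). A hung bracket's web stands across the peg, its x along this frame's y either way.
- peg_2 (a point): Top of the peg of drying post 2, mid-length, 194 mm above the table. Level steel rod 8 mm thick, pointing along this frame's -x (to the robot). 27 mm towards -x it bends up; its tip ends 37 mm out, 8 mm above this point. The post (20 mm square, 198 mm high) has its axis 54 mm behind (+x). A hung bracket's web stands across the peg, its x along this frame's y either way.
- peg_3 (a point): Top of the peg of drying post 3, mid-length, 194 mm above the table. Level steel rod 8 mm thick, pointing along this frame's -x (to the robot). 27 mm towards -x it bends up; its tip ends 37 mm out, 8 mm above this point. The post (20 mm square, 198 mm high) has its axis 54 mm behind (+x). A hung bracket's web stands across the peg, its x along this frame's y either way.
- peg_4 (a point): Top of the peg of drying post 4, mid-length, 194 mm above the table. Level steel rod 8 mm thick, pointing along this frame's -x (to the robot). 27 mm towards -x it bends up; its tip ends 37 mm out, 8 mm above this point. The post (20 mm square, 198 mm high) has its axis 54 mm behind (+x). A hung bracket's web stands across the peg, its x along this frame's y either way.
- breaker: White breaker box of the drying blower, fixed, 90 mm deep (x), 100 mm wide (y), 135 mm high. Origin: middle of its underside. Its front faces its own -x (towards the robot).
- rcd_button: Black round test button, 28 mm across, on top of the breaker box. Origin on its axis, 14 mm below its top face. Pressed straight down, travel 10 mm, about 5 N. Past about half its travel the lever drops by itself and the button stays in; lifting the lever brings it out again.
- rcd_lever (a joint): Black breaker lever pointing out of the box's front (-x): 0 = fully up, 0.6 rad above level; 1.2 = dropped, 0.6 rad below level. Its hinge line runs along the box's y, 20 mm in front (-x) of the box's origin, 105 mm above the table. It tips over by weight at mid-travel and rests at either end; about 1 N lifts it.
- lever_grip (a point): Point in the middle of the lever, 100 mm from the hinge line, good for pinching its sides. The lever is a bar 115 mm long from the hinge, 16 mm wide (along the box's y), 12 mm thick.
- wrench: Wrench lying on the table, 170 mm long; a bystander. Origin on its underside.
- bottle: Bottle 60 mm across, 160 mm high, standing beyond the posts; a bystander. Origin: middle of the underside.
- pin_cup: Empty white cup, 80 mm across, 80 mm high, beyond the posts; a bystander. Origin: middle of the underside.
There are look-alikes about, which are no part of the job. Leave any purple look-alike of the bracket_c alone.

How it is judged:
On the way, in this order (a step that is already met when the one before it is completed fails the run):
1. the test button is being pressed by the gripper, with all brackets still on the table (contact force between the fingers and rcd_button above 0.5 N and value of joint rcd_lever above 0.12 rad and height (world z) of each of bracket_a, bracket_b, bracket_c, bracket_d below 0.05 m).
2. the lever has dropped (value of joint rcd_lever above 1.1 rad), for 0.2 s.
3. the lever is fully back up, with all brackets still on the table (value of joint rcd_lever below 0.06 rad and height (world z) of each of bracket_a, bracket_b, bracket_c, bracket_d below 0.05 m), for 0.2 s.
4. every bracket hangs level on a peg (((x of peg_1 in the frame of bracket_a between -0.055 and 0.055 m and y of peg_1 in the frame of bracket_a between -0.038 and 0.038 m and z of peg_1 in the frame of bracket_a between 0.06 and 0.082 m) or (x of peg_2 in the frame of bracket_a between -0.055 and 0.055 m and y of peg_2 in the frame of bracket_a between -0.038 and 0.038 m and z of peg_2 in the frame of bracket_a between 0.06 and 0.082 m) or (x of peg_3 in the frame of bracket_a between -0.055 and 0.055 m and y of peg_3 in the frame of bracket_a between -0.038 and 0.038 m and z of peg_3 in the frame of bracket_a between 0.06 and 0.082 m) or (x of peg_4 in the frame of bracket_a between -0.055 and 0.055 m and y of peg_4 in the frame of bracket_a between -0.038 and 0.038 m and z of peg_4 in the frame of bracket_a between 0.06 and 0.082 m)) and angle between each of bracket_a, bracket_b, bracket_c, bracket_d's own z axis and vertical below 0.15 rad and linear speed of each of bracket_a, bracket_b, bracket_c, bracket_d below 0.04 m/s and angular speed of each of bracket_a, bracket_b, bracket_c, bracket_d below 0.5 rad/s and ((x of peg_1 in the frame of bracket_b between -0.055 and 0.055 m and y of peg_1 in the frame of bracket_b between -0.038 and 0.038 m and z of peg_1 in the frame of bracket_b between 0.06 and 0.082 m) or (x of peg_2 in the frame of bracket_b between -0.055 and 0.055 m and y of peg_2 in the frame of bracket_b between -0.038 and 0.038 m and z of peg_2 in the frame of bracket_b between 0.06 and 0.082 m) or (x of peg_3 in the frame of bracket_b between -0.055 and 0.055 m and y of peg_3 in the frame of bracket_b between -0.038 and 0.038 m and z of peg_3 in the frame of bracket_b between 0.06 and 0.082 m) or (x of peg_4 in the frame of bracket_b between -0.055 and 0.055 m and y of peg_4 in the frame of bracket_b between -0.038 and 0.038 m and z of peg_4 in the frame of bracket_b between 0.06 and 0.082 m)) and ((x of peg_1 in the frame of bracket_c between -0.055 and 0.055 m and y of peg_1 in the frame of bracket_c between -0.038 and 0.038 m and z of peg_1 in the frame of bracket_c between 0.06 and 0.082 m) or (x of peg_2 in the frame of bracket_c between -0.055 and 0.055 m and y of peg_2 in the frame of bracket_c between -0.038 and 0.038 m and z of peg_2 in the frame of bracket_c between 0.06 and 0.082 m) or (x of peg_3 in the frame of bracket_c between -0.055 and 0.055 m and y of peg_3 in the frame of bracket_c between -0.038 and 0.038 m and z of peg_3 in the frame of bracket_c between 0.06 and 0.082 m) or (x of peg_4 in the frame of bracket_c between -0.055 and 0.055 m and y of peg_4 in the frame of bracket_c between -0.038 and 0.038 m and z of peg_4 in the frame of bracket_c between 0.06 and 0.082 m)) and ((x of peg_1 in the frame of bracket_d between -0.055 and 0.055 m and y of peg_1 in the frame of bracket_d between -0.038 and 0.038 m and z of peg_1 in the frame of bracket_d between 0.06 and 0.082 m) or (x of peg_2 in the frame of bracket_d between -0.055 and 0.055 m and y of peg_2 in the frame of bracket_d between -0.038 and 0.038 m and z of peg_2 in the frame of bracket_d between 0.06 and 0.082 m) or (x of peg_3 in the frame of bracket_d between -0.055 and 0.055 m and y of peg_3 in the frame of bracket_d between -0.038 and 0.038 m and z of peg_3 in the frame of bracket_d between 0.06 and 0.082 m) or (x of peg_4 in the frame of bracket_d between -0.055 and 0.055 m and y of peg_4 in the frame of bracket_d between -0.038 and 0.038 m and z of peg_4 in the frame of bracket_d between 0.06 and 0.082 m))), for 0.2 s.
At the end, for the whole second after the job is handed in: The lever is up (within 0.06 rad) and every bracket present hangs at rest on a peg of its own through one of its windows, level and upright within 0.15 rad (about 8.5 degrees) (all of step 4 and value of joint rcd_lever below 0.06 rad); the robot touches nothing.
It fails at once if the wrench is disturbed (moved more than 30 mm) (distance of wrench from where it was at the start of the episode above 0.03 m).
It fails at once if the bottle is disturbed (moved more than 30 mm) (distance of bottle from where it was at the start of the episode above 0.03 m).
It fails at once if the cup is disturbed (moved more than 30 mm) (distance of pin_cup from where it was at the start of the episode above 0.03 m).
Of bracket_a, bracket_b, bracket_c, bracket_d only 3 to 4 are there at a start; the rules pass over those that are not, and their reading is None.
At some moment in a run one of bracket_a, bracket_b, bracket_c, bracket_d may be knocked a few centimetres aside while the robot is not near it.
It also fails if it takes over 210 s, if anything falls off the work surface, if the arm or the gripper's body presses on something with over 40 N, if the wrist force passes 120 N, or if a joint passes its speed limit or range.

## Working session

There is one attempt and no reset: what is moved stays moved. The work goes in short steps, each a Python script; the robot and the scene stay as the last script left them, time stands still between calls to the robot, and variables do not carry over. Pictures are saved under pics/ and viewed, at most 14 in all, crops included, and the job is handed in when it is done.

```bash
mkdir -p pics; ls
python3 - <<'E'
from plant import robot
import cv2,numpy as np
s=robot.sense();print(s['t'],s['tcp_pos'],s['tcp_rot'],robot.nose_length)
for n in ['scene','top']:
    f=robot.grab_frame(n)
    print(n,f['fx'],f['fy'],f['cx'],f['cy'],f['dist_coeffs'],np.round(f['R'],3).tolist(),np.round(f['t'],3), (f['range_z']>0).mean())
    cv2.imwrite(f'pics/{n}0.png',f['image'][:,:,::-1]); np.savez(f'{n}0.npz',**f)
E
```

```text
pics
0.0 [ 0.14840653 -0.65790806  0.24125013] [-3.13959822e+00  6.11848511e-05  2.21873452e-01] 0.011
scene 467.8123899448728 467.8123899448728 317.86325067395006 250.18353128379948 [-0.01479087  0.          0.          0.          0.        ] [[-0.158, 0.987, 0.009], [0.781, 0.13, -0.611], [-0.605, -0.089, -0.791]] [ 0.008 -0.362  1.811] 0.99609375
top 571.9275296740684 571.9275296740684 326.65995318015246 228.29809730221126 [0.00220122 0.         0.         0.         0.        ] [[-0.01, -1.0, -0.008], [-0.984, 0.011, -0.178], [0.178, 0.006, -0.984]] [0.084 0.588 1.893] 0.995869140625
```

View pics/scene0.png

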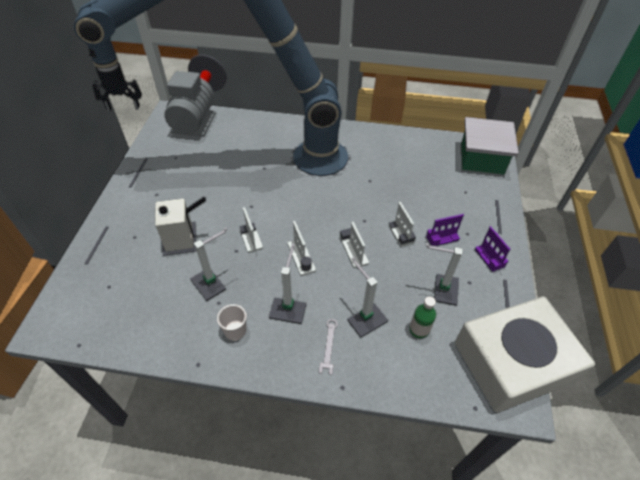

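View pics/top0.png

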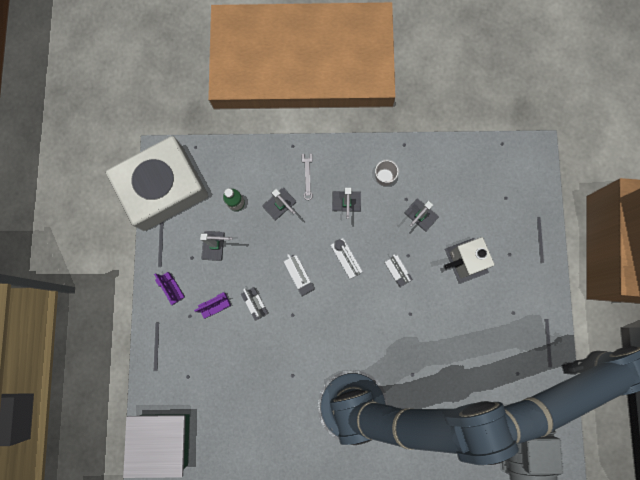

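The scene shows four aluminium brackets (scene px (250,230), (301,248), (354,245), (403,224)). There are also two purple look-alikes, four posts, and the breaker with its lever up (175,222). The top view shows the same brackets at (398,270), (346,258), (298,272), (254,303), with the breaker button at (482,254). Next I'll measure these coarsely.

```bash
cat > h.py <<'E'
import numpy as np,cv2
def K(f): return np.array([[f['fx'],0,f['cx']],[0,f['fy'],f['cy']],[0,0,1.]])
def rays(f,px):
    n=cv2.undistortPoints(np.float64(px).reshape(-1,1,2),K(f),np.float64(f['dist_coeffs'])).reshape(-1,2)
    return np.c_[n,np.ones(len(n))]
def cloud(f):
    h,w=f['range_z'].shape; v,u=np.mgrid[:h,:w]
    P=rays(f,np.c_[u.ravel(),v.ravel()])*f['range_z'].reshape(-1,1)
    return ((P-f['t'])@f['R']).reshape(h,w,3)   # R^T (P-t)
def onplane(f,px,z):
    d=rays(f,px)@f['R']; c=-f['R'].T@f['t']
    return c+d*((z-c[2])/d[:,2])[:,None]
def proj(f,X):
    return cv2.projectPoints(np.float64(X).reshape(-1,1,3),cv2.Rodrigues(np.float64(f['R']))[0],np.float64(f['t']),K(f),np.float64(f['dist_coeffs']))[0].reshape(-1,2)
def tri(f1,p1,f2,p2):
    c1=-f1['R'].T@f1['t'];c2=-f2['R'].T@f2['t']
    d1=(rays(f1,[p1])@f1['R'])[0];d2=(rays(f2,[p2])@f2['R'])[0]
    d1/=np.linalg.norm(d1);d2/=np.linalg.norm(d2)
    s=np.linalg.lstsq(np.c_[d1,-d2],c2-c1,rcond=None)[0]
    a=c1+s[0]*d1;b=c2+s[1]*d2
    return (a+b)/2,np.linalg.norm(a-b)
E
python3 - <<'E'
import numpy as np,cv2
from h import *
for n in ['top','scene']:
    f=dict(np.load(f'{n}0.npz')); P=cloud(f); print(n,'cam',-f['R'].T@f['t'])
    tb=(abs(P[...,2])<.02)&(P[...,0]>.2)&(P[...,0]<1)&(abs(P[...,1])<.6)
    z=P[...,2][tb];print('table z',np.median(z),z.std())
    m=((P[...,2]>.02)&(P[...,2]<.35)&(P[...,0]>.25)&(P[...,0]<1.2)&(abs(P[...,1])<.9)).astype(np.uint8)
    k,l,st,c=cv2.connectedComponentsWithStats(m)
    for i in range(1,k):
        if st[i,4]<25: continue
        Q=P[l==i]; print(st[i,4],c[i].round(),'med',np.median(Q,0).round(3),'lo',Q.min(0).round(3),'hi',Q.max(0).round(3))
E
```

```text
top cam [0.24279743 0.06650017 1.96778501]
table z 0.0017564819361204147 0.005743301143917882
5633 [156. 183.] med [0.734 0.647 0.12 ] lo [0.594 0.495 0.02 ] hi [0.904 0.817 0.139]
281 [386. 171.] med [ 0.798 -0.13   0.062] lo [ 0.739 -0.165  0.022] hi [ 0.822 -0.088  0.092]
348 [233. 199.] med [0.681 0.388 0.109] lo [0.659 0.366 0.021] hi [0.719 0.426 0.173]
200 [280. 201.] med [0.67  0.234 0.185] lo [0.612 0.18  0.02 ] hi [0.711 0.265 0.211]
181 [347. 201.] med [0.673 0.012 0.191] lo [ 0.593 -0.007  0.02 ] hi [0.698 0.027 0.21 ]
193 [422. 213.] med [ 0.624 -0.238  0.189] lo [ 0.566 -0.278  0.02 ] hi [ 0.67  -0.184  0.21 ]
237 [212. 241.] med [0.535 0.456 0.171] lo [0.524 0.377 0.021] hi [0.572 0.481 0.214]
1180 [470. 258.] med [ 0.472 -0.385  0.137] lo [ 0.418 -0.457  0.021] hi [ 0.54 -0.29  0.18]
220 [345. 254.] med [0.505 0.02  0.054] lo [ 0.431 -0.027  0.02 ] hi [0.549 0.057 0.12 ]
80 [295. 269.] med [0.445 0.184 0.108] lo [0.404 0.16  0.02 ] hi [0.495 0.208 0.118]
257 [401. 272.] med [ 0.431 -0.167  0.051] lo [ 0.392 -0.209  0.02 ] hi [ 0.499 -0.137  0.12 ]
324 [166. 286.] med 
[... 967 characters left out ...]
 248.] med [0.406 0.619 0.06 ] lo [0.352 0.587 0.02 ] hi [0.452 0.666 0.116]
484 [206. 258.] med [ 0.642 -0.238  0.137] lo [ 0.57  -0.262  0.021] hi [ 0.657 -0.182  0.204]
460 [287. 284.] med [0.695 0.013 0.138] lo [ 0.597 -0.005  0.021] hi [0.705 0.025 0.205]
486 [448. 266.] med [0.551 0.461 0.137] lo [0.531 0.376 0.02 ] hi [0.562 0.482 0.203]
511 [367. 294.] med [0.688 0.237 0.136] lo [0.612 0.179 0.021] hi [0.704 0.259 0.204]
711 [423. 318.] med [0.711 0.393 0.102] lo [0.674 0.367 0.021] hi [0.727 0.426 0.165]
9691 [522. 353.] med [0.78  0.642 0.12 ] lo [0.599 0.497 0.02 ] hi [0.908 0.821 0.132]
644 [232. 320.] med [ 0.774 -0.129  0.057] lo [ 0.741 -0.166  0.02 ] hi [ 0.823 -0.086  0.086]
```

Run:
```python
from plant import robot
import numpy as np,cv2
from h import *
t=robot.sense()['t']
for i,(x,y) in enumerate([(.43,-.30),(.43,.02),(.40,.25)]):
    yaw=np.arctan2(y,x)
    for z in (.42,):
        try: robot.goto([x,y,z],[np.pi,0,yaw])
        except robot.IKError as e: print('ik',x,y,z,e); continue
    f=robot.grab_frame('wrist'); s=robot.sense()
    print(i,s['t']-t,s['tcp_pos'].round(3) if hasattr(s['tcp_pos'],'round') else s['tcp_pos'],'cam',(-f['R'].T@f['t']).round(3),'fwd',f['R'][2].round(3),'fx',f['fx'],f['dist_coeffs'])
    cv2.imwrite(f'pics/w{i}.png',f['image'][:,:,::-1]); np.savez(f'w{i}.npz',**f)
im=np.hstack([cv2.resize(cv2.imread(f'pics/w{i}.png'),(400,300)) for i in (0,1)])
cv2.imwrite('pics/wm.png',np.vstack([im,np.hstack([cv2.resize(cv2.imread('pics/w2.png'),(400,300)),np.zeros((300,400,3),np.uint8)])]))
```

```text
0 1.8333 [ 0.429 -0.301  0.42 ] cam [ 0.488 -0.343  0.551] fwd [-0.235  0.163 -0.958] fx 371.75123892154414 [-0.06952902  0.          0.          0.          0.        ]
1 3.1 [0.43  0.018 0.42 ] cam [0.502 0.021 0.551] fwd [-0.286 -0.012 -0.958] fx 371.75123892154414 [-0.06952902  0.          0.          0.          0.        ]
2 4.075 [0.401 0.248 0.42 ] cam [0.462 0.286 0.551] fwd [-0.244 -0.151 -0.958] fx 371.75123892154414 [-0.06952902  0.          0.          0.          0.        ]
```

View pics/wm.png

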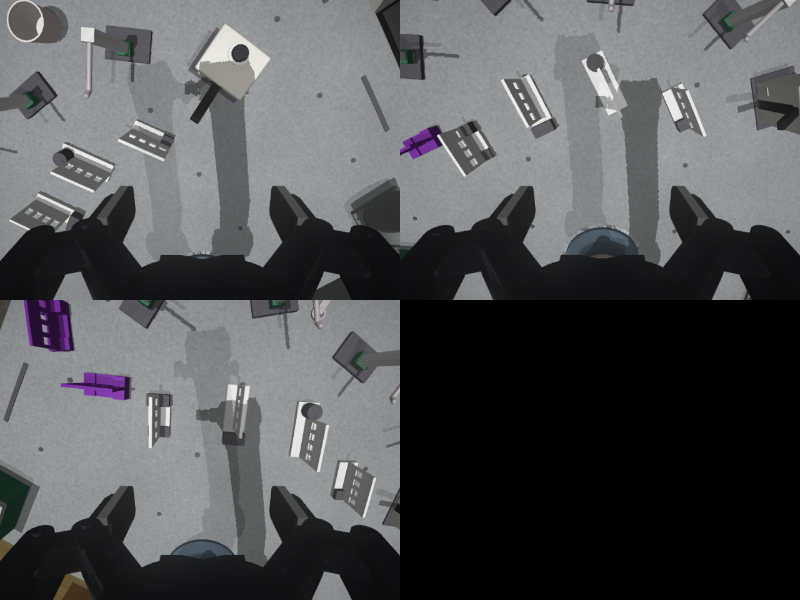

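Wrist views: w0 shows the breaker (full px about (470,120)) with its button (480,104) and lever. Its lower edge shows the fingers. w1 shows d (392,130) between b and a. w2 shows c (316,836-480) and b. Next I'll measure the breaker.

```bash
cat > brk.py <<'E'
import numpy as np,cv2
from h import *
def box(f,n):
    P=cloud(f); g=f['image'].mean(2)
    reg=(np.hypot(P[...,0]-.48,P[...,1]+.385)<.13)
    m=(reg&(abs(P[...,2]-.135)<.006)&(g>90)).astype(np.uint8)
    m=cv2.morphologyEx(m,cv2.MORPH_OPEN,np.ones((3,3)))
    q=np.argwhere(m)[:,::-1]; X=onplane(f,q,.135)[:,:2]
    r=cv2.minAreaRect((X*1000).astype(np.float32)); print(n,'box',r, 'n',len(q),'medz',np.median(P[...,2][m>0]))
    hull=cv2.convexHull(q.astype(np.int32))
    hm=cv2.fillConvexPoly(np.zeros(m.shape,np.uint8),hull,1)
    b=((hm>0)&(g<50)).astype(np.uint8)
    k,l,st,c=cv2.connectedComponentsWithStats(b)
    for i in range(1,k):
        if st[i,4]>20: print('  dark',st[i],c[i],'on z=.149',onplane(f,[c[i]],.149)[0],'med',np.median(P[l==i],0))
    lv=reg&(g<60)&(P[...,2]>.03)&(hm==0)
    Q=P[lv]
    if len(Q): print('  lever dark',len(Q),np.median(Q,0),Q.min(0),Q.max(0))
for n in ['w0','top0','scene0']: box(dict(np.load(n+'.npz')),n)
E
python3 brk.py
```

```text
w0 box ((479.4134521484375, -400.4886474609375), (99.43162536621094, 89.7566146850586), 20.37809181213379) n 7358 medz 0.13482876880315792
  dark [371  81  15  18  43] [376.          92.02325581] on z=.149 [ 0.48411204 -0.40612233  0.149     ] med [ 0.48361671 -0.40571308  0.14915185]
  lever dark 55912 [ 0.43569816 -0.31598737  0.48826884] [ 0.38003278 -0.36901061  0.0324086 ] [ 0.4884703  -0.25500791  0.55096972]
top0 box ((478.8602600097656, -402.307861328125), (93.37399291992188, 85.62399291992188), 20.37969398498535) n 271 medz 0.13661101503730053
  dark [478 250   8   7  43] [481.62790698 252.86046512] on z=.149 [ 0.48611218 -0.41764846  0.149     ] med [ 0.48501311 -0.41669921  0.15492904]
  lever dark 104 [ 0.45340245 -0.32868753  0.15278321] [ 0.43539579 -0.36283264  0.05220668] [ 0.47657204 -0.29160201  0.18000881]
scene0 box ((483.9272155761719, -395.6732177734375), (102.68511199951172, 90.00457763671875), 18.935672760009766) n 630 medz 0.1351709012071798
  dark [160 207   7   6  34] [162.82352941 209.70588235] on z=.149 [ 0.49087705 -0.41351668  0.149     ] med [ 0.49188129 -0.41299019  0.15026311]
  lever dark 119 [ 0.46278392 -0.3365483   0.14156337] [ 0.44129652 -0.35545665  0.03109403] [ 0.48216997 -0.29153827  0.17642297]
```

```bash
cat > press.py <<'E'
from plant import robot
import numpy as np,cv2
from h import *
pi=np.pi
yaw=np.deg2rad(-69.6); ori=[pi,0,yaw]; nl=robot.nose_length
B=np.array([.4855,-.4155])
robot.goto([.45,-.40,.30],ori)
robot.grip(0.0)
robot.goto([*B,.149+nl+.04],ori)
c=robot.move_straight([*B,.149+nl-.0105],vel=.03,contact_N=18)
s=robot.sense(); print(c,s['t'],'tip z',s['tcp_pos'][2]-nl,s['wrist_force'])
robot.sleep(.3)
robot.move_straight([*B,.30],vel=.15)
robot.grip(1.0)
f=robot.grab_frame('wrist');np.savez('w3.npz',**f);f2=robot.grab_frame('scene');np.savez('s3.npz',**f2)
cv2.imwrite('pics/w3.png',np.hstack([cv2.resize(f['image'],(480,360)),f2['image'][120:480,100:420]])[:,:,::-1])
E
python3 press.py
```

```text
False 9.6417 tip z 0.141060720923481 [-4.34985649  3.45953277 13.61906045]
```

View pics/w3.png

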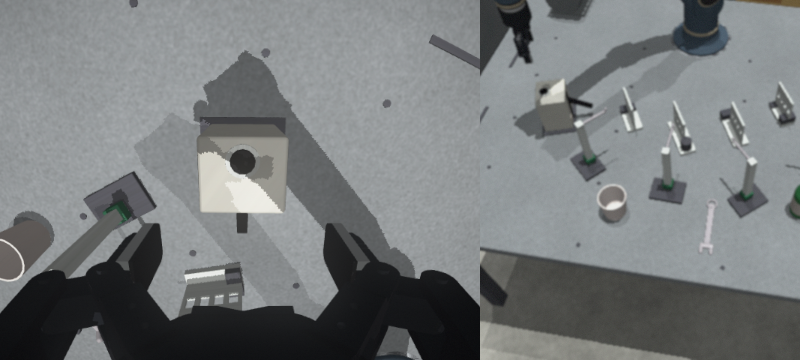

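The lever has dropped: it is short and low at (240,222) in the wrist part. Next I'll pinch it and lift along its arc.

```bash
cat > lift.py <<'E'
from plant import robot
import numpy as np,cv2
from h import *
pi=np.pi
yaw=np.deg2rad(-69.6); ori=[pi,0,yaw]
d=np.array([np.cos(yaw+pi),np.sin(yaw+pi)]); H=np.array([.4794,-.4005])+.02*d
def g(a,r=.1): return np.r_[H+d*r*np.cos(a),.105+r*np.sin(a)-.008]
p=g(-.6)
robot.goto([p[0],p[1],.24],ori)
robot.grip(.6)
print(robot.move_straight(p,vel=.1,contact_N=15))
robot.grip(0,strength=25); s=robot.sense(); print('opening',s['opening'],s['gripper_force'],s['tcp_pos'])
for a in np.linspace(-.6,.615,9)[1:]:
    robot.move_straight(g(a),vel=.08)
s=robot.sense(); print(s['t'],s['wrist_force'],s['opening'])
robot.sleep(.3); robot.grip(.6)
robot.move_straight(g(.6)+[0,0,.12],vel=.15)
f2=robot.grab_frame('scene');np.savez('s4.npz',**f2)
P=cloud(f2);m=(np.hypot(P[...,0]-.45,P[...,1]+.32)<.05)&(f2['image'].mean(2)<60)&(P[...,2]>.02)&(P[...,2]<.19)
print('lever',P[m].min(0),P[m].max(0)); print(s['t'])
cv2.imwrite('pics/s4.png',cv2.resize(f2['image'][150:300,120:320],(600,450),interpolation=cv2.INTER_CUBIC)[:,:,::-1])
E
python3 lift.py
```

```text
False
opening 0.18412812222667876 28.104718029499054 [ 0.44517215 -0.30395619  0.04092135]
18.2833 [5.35744051 3.05566092 1.17075641] 0.18713918874522872
lever [ 0.44046691 -0.3648978   0.02292544] [ 0.48751369 -0.29171396  0.17579972]
18.2833
```

View pics/s4.png

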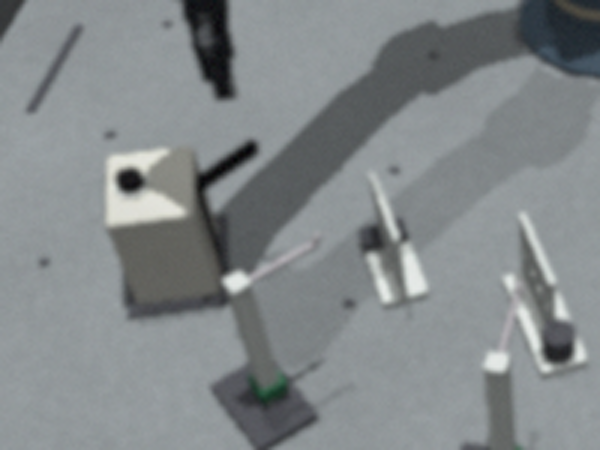

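Lever is back up (tip height 0.176, same as at the start). Next come coarse fits of brackets and pegs from the frames I already have.

```bash
cat > m.py <<'E'
import numpy as np,cv2
from h import *
C0={'a':(.435,-.167),'d':(.508,.021),'b':(.445,.182),'c':(.357,.33)}
P0={1:((.650,-.24),(.570,-.182)),2:((.697,.015),(.597,.0)),3:((.692,.24),(.612,.18)),4:((.551,.465),(.53,.376))}
OFF={'a':.012,'b':.036,'c':.012,'d':.036}
def bracket(f,c0,show=''):
    """web-top strip -> centre xy, unit vector h towards the heavy end, length"""
    P=cloud(f); near=np.hypot(P[...,0]-c0[0],P[...,1]-c0[1])<.085
    col=f['image'].astype(int); near&=~(col[...,2]-col[...,1]>35)
    m=near&(abs(P[...,2]-.108)<.005)
    k,l,st,_=cv2.connectedComponentsWithStats(m.astype(np.uint8),connectivity=8)
    if k<2: return None
    q=np.argwhere(m)[:,::-1]
    X=onplane(f,q,.108)[:,:2]
    md=np.median(X,0); X=X[np.hypot(*(X-md).T)<.062]
    (cx,cy),(w,hh),an=cv2.minAreaRect((X*1e3).astype(np.float32))
    c0m=X.mean(0); u=np.linalg.svd(X-c0m,full_matrices=0)[2][0]
    t=(X-c0m)@u; lo,hi=np.percentile(t,.7),np.percentile(t,99.3)
    n=np.array([-u[1],u[0]]); s=(X-c0m)@n
    c=c0m+u*(lo+hi)/2+n*(np.percentile(s,2)+np.percentile(s,98))/2
    D=P[...,:2]-c; b=near&(P[...,2]>.021)&(P[...,2]<.045)&(abs(D@n)>.008)&(abs(D@n)<.027)&(abs(D@u)<.09)
    hv=np.sign(np.median((D@u)[b])) if b.sum() else 0
    foot=(P[...,2]>.006)&(P[...,2]<.045)&(abs(D@n)<.03)&(abs(D@n)>.006)&(abs(D@u)<.1)
    fu=(D@u)[foot]*hv
    print(show,'c',c.round(4),'len',round(hi-lo,4),'wid',round(float(np.percentile(s,98)-np.percentile(s,2)),4),'n',len(X),
      'z',np.median(P[...,2][m]).round(4),'h',(u*hv).round(3),'blk',b.sum(),'foot',np.percentile(fu,[1,99]).round(3) if len(fu) else 0)
    return c,u*hv
def peg(f,post,tip,show=''):
    """rod -> point at mid-length, direction to tip"""
    P=cloud(f); post,tip=np.array(post),np.array(tip); d=(tip-post)/np.linalg.norm(tip-post); n=np.array([-d[1],d[0]])
    D=P[...,:2]-post; t=D@d; s=D@n
    m=(P[...,2]>.180)&(P[...,2]<.215)&(t>-.03)&(t<.13)&(abs(s)<.03)
    q=np.argwhere(m)[:,::-1]; X=P[m]; t=t[m]
    pt=X[t<.018]; 
    rod=(t>.022)&(t<.075)
    R=X[rod][:,:2]; c=R.mean(0); u=np.linalg.svd(R-c,full_matrices=0)[2][0]; u*=np.sign(u@d)
    w=np.array([-u[1],u[0]]); T=(X[:,:2]-c)@u; S=(X[:,:2]-c)@w
    end=np.percentile(T[abs(S)<.006],99.5)
    pc=X[abs(S)>.0065]; 
    z=np.median(X[rod][:,2]); 
    tp=X[(T<-.0)&(X[:,2]>.19)&(abs(S)>.006)]
    pb=T[(abs(S)>.006)&(abs(S)<.011)&(X[:,2]>.193)]
    print(show,'mid',(c+u*(end-.037)).round(4),'dir',np.degrees(np.arctan2(u[1],u[0])).round(2),'n',rod.sum(),'rod z',z.round(4),'post to tip',(end-np.percentile(pb,[2,98])).round(4) if len(pb) else 0,
     'rodwid',np.ptp(np.percentile(S[rod],[2,98])).round(4) if rod.sum()==len(S) else np.ptp(np.percentile(S[(T>-.02)],[3,97])).round(4))
    return c+u*(end-.037),u
E
python3 - <<'E'
import numpy as np
from m import *
F={n:dict(np.load(n+'.npz')) for n in ['w1','w2','s4','top0']}
for k,c in C0.items():
    for n in F: 
        try: bracket(F[n],c,k+' '+n)
        except Exception as e: print(k,n,e)
for k,(p,t) in P0.items():
    for n in ['s4','top0','w1','w2']:
        try: peg(F[n],p,t,f'peg{k} '+n)
        except Exception as e: print(k,n,e)
E
```

```text
a w1 c [ 0.4452 -0.1626] len 0.0992 wid 0.0074 n 510 z 0.1076 h [-0.866 -0.5  ] blk 229 foot [-0.049  0.05 ]
a w2 c [ 0.4438 -0.1615] len 0.1016 wid 0.01 n 432 z 0.1075 h [-0.864 -0.504] blk 192 foot [-0.05  0.05]
a s4 c [ 0.4499 -0.1624] len 0.0981 wid 0.0062 n 49 z 0.1089 h [-0.866 -0.501] blk 55 foot [-0.051  0.054]
a top0 c [ 0.4458 -0.1631] len 0.0958 wid 0.007 n 44 z 0.1078 h [-0.876 -0.482] blk 65 foot [-0.093  0.093]
d w1 c [0.4759 0.0052] len 0.0971 wid 0.0058 n 441 z 0.1078 h [0.876 0.483] blk 3 foot [-0.05   0.083]
d w2 c [0.4753 0.007 ] len 0.0969 wid 0.0087 n 485 z 0.1075 h [0.875 0.484] blk 152 foot [-0.05   0.084]
d s4 c [0.4798 0.0054] len 0.1013 wid 0.0071 n 58 z 0.1077 h [0.877 0.481] blk 36 foot [-0.052  0.085]
d top0 c [0.4764 0.0052] len 0.096 wid 0.0062 n 49 z 0.1086 h [0.873 0.488] blk 38 foot [-0.091  0.093]
b w1 c [0.4494 0.184 ] len 0.0984 wid 0.0078 n 542 z 0.1076 h [-0.889 -0.457] blk 475 foot [-0.049  0.084]
b w2 c [0.4488 0.1851] len 0.0996 wid 0.0068 n 480 z 0.1077 h [-0.886 -0.465] blk 434 foot [-0.049  0.085]
b s4 c [0.4534 0.1848] len 0.1003 wid 0.00
[... 1411 characters left out ...]
7 0.2053] dir -138.25 n 42 rod z 0.1935 post to tip [0.0979 0.0796] rodwid 0.0067
3 w1 index 0 is out of bounds for axis 0 with size 0
peg3 w2 mid [0.6379 0.206 ] dir -133.39 n 152 rod z 0.1927 post to tip [0.0054 0.0054] rodwid 0.0086
peg4 s4 mid [0.5413 0.4138] dir -93.68 n 56 rod z 0.193 post to tip [0.0976 0.0803] rodwid 0.0089
peg4 top0 mid [0.5362 0.4138] dir -93.53 n 42 rod z 0.1945 post to tip [0.0972 0.078 ] rodwid 0.0077
4 w1 index 0 is out of bounds for axis 0 with size 0
4 w2 index 0 is out of bounds for axis 0 with size 0m.py:36: RuntimeWarning: Mean of empty slice.
  R=X[rod][:,:2]; c=R.mean(0); u=np.linalg.svd(R-c,full_matrices=0)[2][0]; u*=np.sign(u@d)
  ret = um.true_divide(
```

```bash
cat > job.py <<'E'
from plant import robot
import numpy as np,cv2,itertools,json
from m import *
pi=np.pi
PEG={1:((.5943,-.2073),137),2:((.6305,.0125),176.2),3:((.640,.205),-138.8),4:((.537,.4138),-93.6)}
BR={'a':((.4452,-.162),(-.866,-.5)),'d':((.4755,.006),(.876,.482)),'b':((.449,.185),(-.887,-.462)),'c':((.3383,.327),(.883,.469))}
ZG=.095; LOOK=.19
wrap=lambda a:(a+pi)%(2*pi)-pi
def xy(ang): return np.array([np.cos(ang),np.sin(ang)])
def save(f,name,cr=None):
    im=f['image'][:,:,::-1]
    if cr: u0,v0,u1,v1=cr; im=cv2.resize(im[v0:v1,u0:u1],None,fx=3,fy=3,interpolation=cv2.INTER_CUBIC)
    cv2.imwrite('pics/'+name,im)
def pick(k,pn):
    c,h=map(np.array,BR[k]); m,pd=np.array(PEG[pn][0]),np.radians(PEG[pn][1])
    best=None
    for i,j in itertools.product((0,1),(1,-1)):
        yp=wrap(np.arctan2(h[1],h[0])+i*pi); yl=wrap(pd+j*pi/2)
        g=c+OFF[k]*h; q0=np.array(robot.sense()['joint_pos'])
        qs=[robot.inverse_kinematics([*p],[pi,0,y]) for p,y in (([*g,ZG],yp),([*g,.34],yp),([*(m+.065*xy(pd)),.345],yl),([*m,ZG+.122],yl),([*m,.386],yl))]
        if any(q is None for q in qs): print('no',i,j); continue
        cost=max(abs(np.array(q)[6]) for q in qs)+.3*np.abs(np.array(qs[2])-qs[1]).max()
        if best is None or cost<best[0]: best=(cost,yp,yl)
    _,yp,yl=best; print('yaws',np.degrees([yp,yl]).round(1))
    robot.grip(.6)
    # peg look, same relative place of the camera as for the bracket
    robot.goto([*m,.194+LOOK],[pi,0,yl]); robot.sleep(.15); f=robot.grab_frame('wrist'); np.savez(f'pk{pn}.npz',**f)
    m,u=peg(f,m-.054*xy(pd),m+.037*xy(pd),f'peg{pn}'); pd=np.arctan2(u[1],u[0]); yl=wrap(pd+(pi/2 if wrap(yl-pd)>0 else -pi/2))
    g=c+OFF[k]*h
    robot.goto([*g,.108+LOOK],[pi,0,yp]); robot.sleep(.15); f=robot.grab_frame('wrist'); np.savez(f'br{k}.npz',**f)
    r=bracket(f,c,k); assert r is not None
    c2,h2=r; assert np.hypot(*(c2-c))<.08
    if h2@h<.9: print('WARN h changed')
    g=c2+OFF[k]*h2; yp=wrap(np.arctan2(h2[1],h2[0])+(0 if h2@xy(yp)>0 else pi))
    json.dump(dict(m=list(m),pd=float(pd),yl=float(yl),yp=float(yp),g=list(g)),open('plan.json','w'))
    robot.goto([*g,.20],[pi,0,yp])
    hit=robot.move_straight([*g,ZG],vel=.1,contact_N=12)
    s=robot.sense(); print('down',hit,s['tcp_pos'])
    if hit: robot.move_straight([*g,.2]); raise SystemExit
    robot.grip(0,strength=80); s=robot.sense(); print('grip',s['opening'],s['gripper_force'],s['tcp_pos'],s['t'])
    robot.move_straight([*g,.345],vel=.15)
    a=m+.068*xy(pd)
    robot.goto([*a,.345],[pi,0,yl])
    robot.move_straight([*a,ZG+.134],vel=.12); robot.sleep(.2)
    s=robot.sense(); print('at approach',s['tcp_pos'],s['opening'],s['wrist_force'],s['t'])
def place():
    p=json.load(open('plan.json')); m,pd=np.array(p['m']),p['pd']
    hit=robot.move_straight([*m,ZG+.134],vel=.06,contact_N=8)
    s=robot.sense(); print('thread',hit,s['tcp_pos'],s['wrist_force'])
    if hit: return False
    hit=robot.move_straight([*m,ZG+.1205],vel=.02,contact_N=4)
    s=robot.sense(); print('lower',hit,s['tcp_pos'][2]-ZG,s['wrist_force'])
    robot.grip(.35); robot.move_straight([*m,.345],vel=.1)
    s=robot.sense(); print('t',s['t']); return True
E
python3 - <<'E'
from job import *
pick('a',1)
f=robot.grab_frame('scene'); save(f,'a1.png',(130,170,330,310))
f=robot.grab_frame('wrist'); np.savez('aw.npz',**f); save(f,'a1w.png')
E
```

```text
yaws [30. 47.]
peg1 mid [ 0.5958 -0.2092] dir 138.36 n 534 rod z 0.1932 post to tip [0.0987 0.0792] rodwid 0.0074
a c [ 0.4452 -0.1635] len 0.0991 wid 0.0057 n 765 z 0.108 h [-0.872 -0.489] blk 721 foot [-0.049  0.05 ]
down False [ 0.43525135 -0.16945525  0.09555899]
grip 0.05414765221239373 79.82239007949829 [ 0.43499322 -0.16950301  0.09545898] 25.0167
at approach [ 0.5453327  -0.16399673  0.22966291] 0.049631838169016264 [ 0.83511732 -0.65557166 -3.45398456] 28.6667
```

```bash
python3 -c "
import cv2,numpy as np
a=cv2.resize(cv2.imread('pics/a1.png'),(400,280));b=cv2.resize(cv2.imread('pics/a1w.png'),(400,300))
cv2.imwrite('pics/a1m.png',np.hstack([a,b[:280]]))"
```

```text
(no output)
```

View pics/a1m.png

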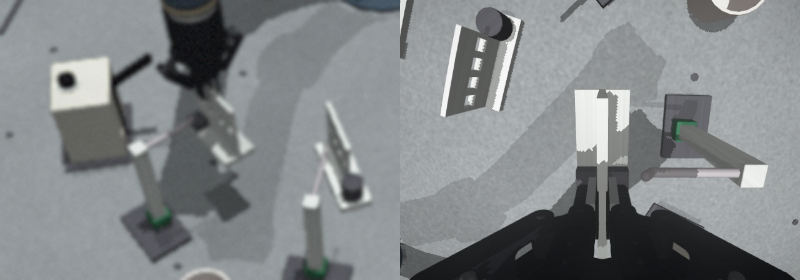

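The bracket is held at the approach, with its web end at (590,92) and the peg rod at (690,173) in the wrist half, pointing at the web. I'll measure how far the web end and the rod sit from the tool in this one view.

```bash
cat >> job.py <<'E'
def check(k,name='ck.npz'):
    """held web against the peg, both in one wrist picture: lateral error of the window along tool x (m)"""
    p=json.load(open('plan.json')); m,pd=np.array(p['m']),p['pd']; s=robot.sense(); T=np.array(s['tcp_pos'])
    f=robot.grab_frame('wrist'); np.savez(name,**f); P=cloud(f); x=xy(p['yl']); y=xy(pd)
    D=P[...,:2]-T[:2]; a=D@x; b=D@y
    zt=.108+T[2]-ZG
    w=(abs(P[...,2]-zt)<.006)&(abs(b)<.012)&(a>.02)&(a<.12)
    A=np.sort((a[w])); end=np.percentile(A,99.5); 
    hs=1 if np.dot(xy(p['yp']),BR[k][1])>0 else -1     # tool x against h
    expect=.05-OFF[k]*hs
    m2,u=peg(f,m-.054*y,m+.037*y,'peg seen'); a_p=(m2-T[:2])@x
    # bracket face height check: lowest web/foot level and web position across
    print('end',end.round(4),'expect',round(expect,4),'n',w.sum(),'z',np.median(P[...,2][w])-zt,'across',np.median(b[w]).round(4),'peg a',a_p.round(4),'=> err',(end-expect-a_p).round(4))
E
python3 - <<'E'
from job import *
check('a')
E
```

```text
peg seen mid [ 0.5957 -0.2078] dir 137.55 n 1673 rod z 0.1931 post to tip [0.0992 0.0798] rodwid 0.0069
end 0.0621 expect 0.062 n 2265 z -0.0006665067712906259 across 0.0003 peg a 0.0009 => err -0.0008
```

Both agree to within 1 mm. Threading.

Run:
```python
from job import *
place()
f=robot.grab_frame('scene'); save(f,'a2.png',(130,170,330,310))
```

```text
thread False [ 0.59555627 -0.20876788  0.22905339] [ 0.44192328 -0.13597943 -2.40096639]
lower True 0.12214727583675086 [ 0.41261987 -0.03578386  5.24568213]
t 32.4833
```

View pics/a2.png

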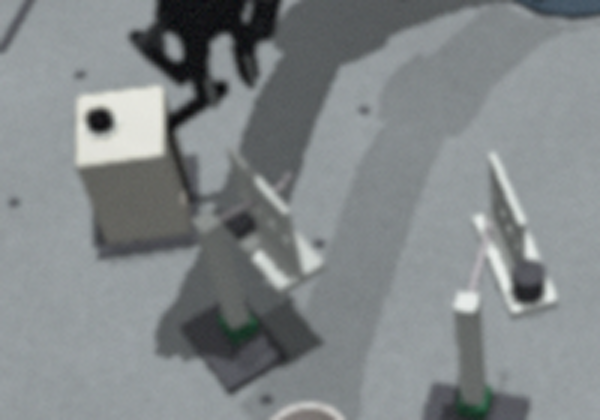

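Bracket a hangs level on peg 1 (web at (280,215)); window contact came at 0.1221, as expected. Next is d on peg 2.

Run:
```python
from job import *
pick('d',2); check('d','ckd.npz')
```

```text
yaws [28.8 86.2]
peg2 mid [0.631 0.012] dir 178.03 n 538 rod z 0.1932 post to tip [0.0992 0.0795] rodwid 0.0072
d c [0.4757 0.0051] len 0.1002 wid 0.0056 n 734 z 0.108 h [0.876 0.482] blk 16 foot [-0.049  0.085]
down False [0.507752   0.02261014 0.0956245 ]
grip 0.0507186006233371 79.84863638877869 [0.50724101 0.02259837 0.09544846] 37.2167
at approach [0.56335381 0.01439356 0.22968917] 0.053225029702668576 [-0.68267192  0.91605114 -7.05025703] 41.2417Traceback (most recent call last):
  File "<stdin>", line 2, in <module>
  File "job.py", line 62, in check
    A=np.sort((a[w])); end=np.percentile(A,99.5);
                           ~~~~~~~~~~~~~^^^^^^^^
    return _quantile_unchecked(
        a, q, axis, out, overwrite_input, method, keepdims, weights)
    return _ureduce(a,
                    func=_quantile_ureduce_func,
    ...<5 lines>...
                    overwrite_input=overwrite_input,
                    method=method)
    r = func(a, **kwargs)
    result = _quantile(arr,
                       quantiles=q,
    ...<2 lines>...
                       out=out,
                       weights=wgt)
    slices_having_nans = np.isnan(arr[-1, ...])
                                  ~~~^^^^^^^^^
IndexError: index -1 is out of bounds for axis 0 with size 0
```

```bash
sed -i 's/(a>.02)&(a<.12)/(a>.0)\&(a<.12)\&(f["image"].mean(2)>75)/' job.py
python3 - <<'E'
from job import *
check('d','ckd.npz')
f=robot.grab_frame('wrist'); save(f,'d1.png')
E
```

```text
peg seen mid [0.6304 0.0127] dir 177.97 n 1667 rod z 0.1929 post to tip [0.099  0.0796] rodwid 0.032
end 0.0149 expect 0.014 n 986 z -0.0006946711918376369 across 0.0008 peg a 0.0007 => err 0.0002
```

View pics/d1.png

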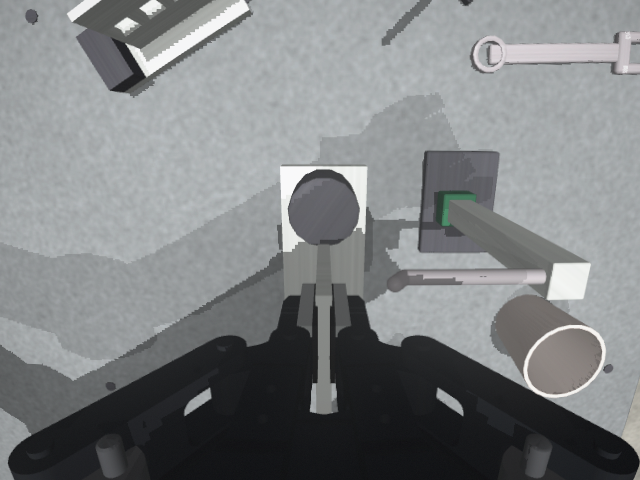

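Bracket d is held square: cylinder at (323,207), rod at (400–545,278) in line with the window, error 0.2 mm. Thread it, then pick b for peg 3.

Run:
```python
from job import *
if place():
    pick('b',3); check('b','ckb.npz')
```

```text
thread False [0.63055858 0.01204688 0.22899786] [-0.9382957  -0.83156924 -7.35827193]
lower True 0.12198261967778665 [ 0.26349354 -0.11347822  5.45101121]
t 45.075
yaws [-152.5  131.2]
peg3 mid [0.6392 0.2055] dir -139.04 n 540 rod z 0.1931 post to tip [0.0996 0.08  ] rodwid 0.007
b c [0.4486 0.1846] len 0.1 wid 0.0057 n 682 z 0.1077 h [-0.891 -0.455] blk 755 foot [-0.049  0.084]
down False [0.41692997 0.16843978 0.09551159]
grip 0.0509175733937611 79.40116167068481 [0.41664592 0.16826091 0.09544587] 50.075
at approach [0.58815158 0.16108873 0.22975035] 0.04715172233066044 [-0.3181391   0.66867411 -5.49711208] 54.425
peg seen mid [0.6386 0.2057] dir -139.17 n 1658 rod z 0.1929 post to tip [0.0991 0.0797] rodwid 0.016
end 0.0129 expect 0.014 n 921 z -0.0007324076602523155 across 0.001 peg a 0.0006 => err -0.0017
```

Run:
```python
from job import *
if place():
    pick('c',4); check('c','ckc.npz')
    f=robot.grab_frame('scene'); save(f,'c1.png')
```

```text
thread False [0.63896097 0.20513566 0.22897812] [-0.37683431 -0.47617405 -5.02878   ]
lower True 0.12204403366908079 [ 0.22733607 -0.36955322  5.2971826 ]
t 58.15
yaws [-152.   176.4]
peg4 mid [0.5355 0.4139] dir -93.86 n 539 rod z 0.1931 post to tip [0.0988 0.0794] rodwid 0.0069
c c [0.3379 0.327 ] len 0.0993 wid 0.0053 n 738 z 0.1078 h [0.881 0.472] blk 807 foot [-0.05  0.05]
down False [0.34869293 0.3331426  0.09554423]
grip 0.049781747481336125 79.95354294776917 [0.34856013 0.33291149 0.09542153] 62.875
at approach [0.53114607 0.34631931 0.22977963] 0.052137654112442235 [ 0.85089401 -0.11016749 -5.9351718 ] 66.7667
peg seen mid [0.535  0.4132] dir -94.27 n 1656 rod z 0.193 post to tip [0.0988 0.0798] rodwid 0.0069
end 0.0616 expect 0.062 n 3345 z -0.0007845351237909803 across 0.0006 peg a 0.0006 => err -0.001
```

View pics/c1.png

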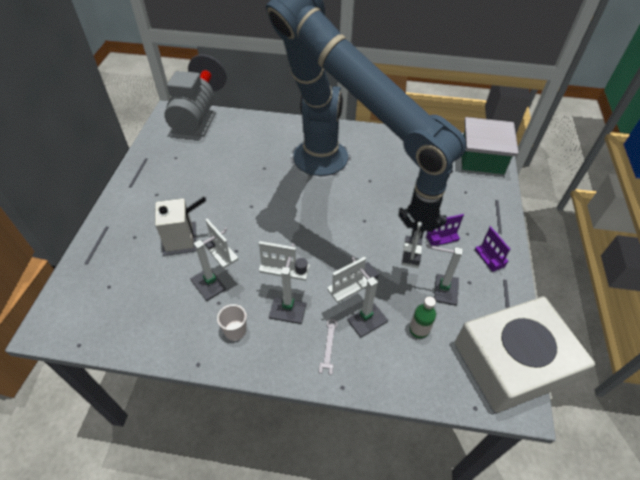

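Brackets a (218,245), d (283,262) and b (352,280) hang level, the lever is up (195,204), and c is held near peg 4. I'll thread c, retreat, and verify everything numerically.

Run:
```python
from job import *
if place():
    robot.goto([.38,.2,.42],[pi,0,.5]); robot.sleep(.5)
    f=robot.grab_frame('scene'); save(f,'fin.png'); P=cloud(f); tf=robot.grab_frame('top'); Q=cloud(tf)
    for pn,(m,pd) in PEG.items():
        n=xy(np.radians(pd)+pi/2); d=xy(np.radians(pd))
        for nm,X in (('s',P),('t',Q)):
            D=X[...,:2]-np.array(m)-([.003,0] if nm=='s' else [0,0]); a=D@n; b=D@d
            w=(abs(b)<.014)&(abs(a)<.09)&(X[...,2]>.218)&(X[...,2]<.25)
            z=X[...,2][w]; q=np.polyfit(a[w],z,1) if w.sum()>8 else 0
            print(pn,nm,w.sum(),'top z',np.median(z).round(4),'slope',np.round(q,3),'a',np.percentile(a[w],[1,99]).round(3))
    m=(np.hypot(P[...,0]-.45,P[...,1]+.32)<.05)&(f['image'].mean(2)<60)&(P[...,2]>.02)&(P[...,2]<.19); print('lever top',P[m].max(0))
    print(robot.sense()['t'])
```

```text
thread False [0.53575557 0.41327078 0.22895004] [ 0.11343085  0.38188928 -6.40112498]
lower True 0.1220450578276635 [0.18976845 0.29152084 5.61215505]
t 70.55
1 s 107 top z 0.2288 slope [-0.     0.228] a [-0.063  0.036]
1 t 96 top z 0.2291 slope [-0.015  0.228] a [-0.061  0.038]
2 s 164 top z 0.2277 slope [0.013 0.226] a [-0.014  0.084]
2 t 91 top z 0.2295 slope [-0.011  0.23 ] a [-0.013  0.083]
3 s 157 top z 0.2279 slope [-0.013  0.227] a [-0.014  0.087]
3 t 87 top z 0.2297 slope [0.008 0.229] a [-0.013  0.086]
4 s 85 top z 0.2289 slope [-0.012  0.228] a [-0.062  0.036]
4 t 89 top z 0.2296 slope [0.007 0.229] a [-0.063  0.036]
lever top [ 0.48227846 -0.2909653   0.17404662]
72.9417
```

View pics/fin.png

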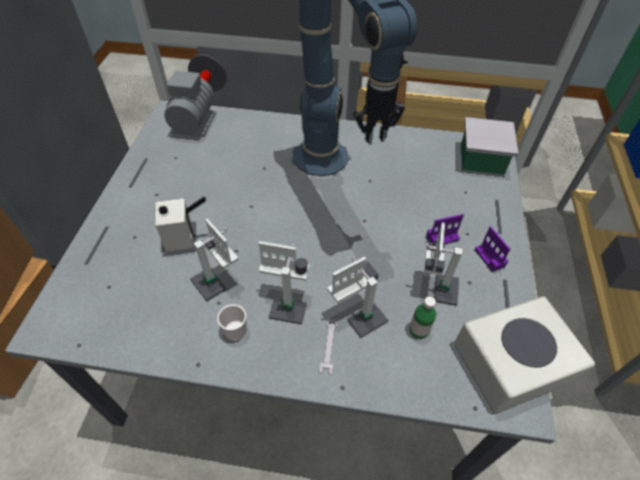

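All four brackets hang at web-top height 0.229 with slopes of 0.015 or less, and the lever is up. Handing in.

```bash
python3 -c "
from plant import robot
print(robot.close_job())"
```

```text
the job is handed in; nothing more can be done
None
```

The job is handed in at about 73 s of the 210 s: the breaker was tripped and its lever lifted back up, and all four brackets (a, b, c, d) hang level on their own pegs with the wrench, bottle and cup left alone; the hand-in call gave no verdict.

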